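# Shift the spot plate to the free rest with the lifting spatula

### The arm

A 7-joint arm with a two-finger parallel gripper is mounted at the origin on a cart in front of the work surface, level with it; the furniture and walls round the work are solid. World frame = base frame: x ahead of the robot, y to its left, z up, the work surface at z = 0. Lengths are in m, angles in degrees, forces in N, time in s.
With the tool pointing down it reaches from about 0.4 to 0.875 m from the base axis. Payload 4.4 kg.
Tool frame: the origin (TCP) lies on the centre line of the jaws, within the pads' length; the fingertips stand 11 mm ahead of it and the grasp point (between the pads) lies 8 mm behind it (env.tip_reach is the distance from the TCP to the fingertips, in m); z points along the fingers, y is the line along which they close (so a half turn about z gives the same grasp; the last joint's range is limited). The gripper opens to 85 mm and grips with 20 to 120 N. Pads are 22 mm wide; open, the fingers measure 114 mm over their backs; the gripper's body (76 mm by 85 mm) begins 54 mm behind the grasp point. The pads swing forward as they close: fully open they stand 13 mm farther back than shut.
Start: joints at [-79.114, 36.005, 2.206, 86.941, -1.547, 57.084, -1.146], TCP at [0.164, 0.629, 0.203] pointing down, gripper open.
Joint ranges: [-175.42, 175.42], [-21.48, 121.26], [-71.46, 75.88], [10.55, 141.38], [-63.04, 243.04], [13.31, 113.54], [-168.57, 168.57]. Speed limits (degrees/s): [147.25, 147.25, 180, 180, 180, 180, 180].

### API

Orientations are given as [roll, pitch, yaw] about the fixed x, y, z axes, in that order (R = Rz(yaw) Ry(pitch) Rx(roll)).
In Python, from plant import env gives the robot as it stands.
- The arm moves only by the tool arm_command, never from a script. Its argument "deltas" is a list of rows, each an object of numbers: "dx", "dy", "dz": the shift along the tool's x, y, z in cm; "wx", "wy", "wz": the turn, a rotation vector about the tool's x, y, z in degrees; "jaw": the closure, from -1 (fully open) to 1 (shut). In form: [{"dx": .., "dy": .., "dz": .., "wx": .., "wy": .., "wz": .., "jaw": ..}, ...]. A call has 1 to 8 rows; each row shifts and turns the commanded pose from where the row before left it, along the tool's axes as they then stand; what a row does not reach is not made up. A row lasts 1/10 s, in which the tool goes at most 50 mm and 8.59 degrees, less where a joint would pass 70% of its speed; a pose out of reach is approached as far as the arm can. A call is refused whole if a number of a shift passes 5 or a number of a turn 8.59, either way. A call with a gripper value outside its range is refused whole. The fingers move at their own pace and stop on an object; "force" is the grip in N (left out, the last holds). Time passes only in rows, so rows that do not move let the fingers close. It gives the time, the measured TCP pose, the force, the opening and the grip force at its end, in the units of the state.
- env.get_state(): the state, without advancing time (a new reading comes with each control period).
- env.camera(name): name is "scene" or "side" or "wrist"; returns the picture (480x640x3 uint8, red, green, blue); there is no depth.
- env.calibration(name): a dict with "fx", "fy", "cx", "cy" (pixels), "R" (3x3) and "t" (3): a world point X has camera coordinates R X + t. Camera axes: x right, y down, z forward; pixel columns grow to the right and rows downward; lengths in m; the calibration is good to about 2 mm. A picture is of the moment at which its call begins: read the wrist's pose just before it. calibration takes no time and is no camera call; for the wrist camera it gives the pose at the moment of the call.
- env.job_done(): hands the job in; it is judged then, once.
The state is a dict: "time_s": time; "joint_positions": joint angles; "qd": joint speeds; "joint_torque": joint torques, N m; "tcp_pos": TCP position; "orientation": TCP orientation; "force": force on the tool from outside, world axes, zero at the start; "wrist_torque": the same for the moment, N m; "finger_gap": finger opening in m; "grip_force": force on a finger pad.
Only numpy, scipy, OpenCV 4.12 (cv2) and the standard library are available. Lean on these libraries where they do the work, as an engineer would, in place of code of your own. Each camera call takes 0.05 s, during which the arm holds its last target. There are 200 camera calls.

### The job

Slide the lifting spatula under the porcelain spot plate (the one with twelve wells), lift it off its rest and set it down centred and square on the rails of the empty rest, without the gripper touching the plate, because it must stay clean. Then draw the spatula out from under the plate and stand it upright on the open bench, clear of the rests. Leave the plain tile where it lies.

Things in the scene. Friction and masses are not known exactly. Their poses are not given: they have to be found in the camera images.
- spot_plate: white porcelain plate, 80 (x) x 116 (y) x 10 mm, 0.15 kg, twelve round wells in its top. It lies on a rest like the empty one, its middle within 4 mm of the rest's and square on it within 3 degrees, x along the rails. Origin: centre of its underside, 36 mm above the bench at the start. +x points away from the robot within 15 degrees.
- plain_tile: white porcelain tile of the same outline, 80 x 116 x 10 mm, smooth top without wells, lying on a third rest of the same kind. Origin: centre of its underside. To be left alone.
- spatula: stands on the bench, 0.25 kg: level steel blade, 3 mm thick, 46 mm wide, with an upright black grip near its rear end, 22 x 22 mm square (sides along x, y), top 115 mm above the blade's underside. Origin: on the grip's axis, at the blade's underside. Blade points along +x, from x = -18 to +115 mm. Stands by itself when unloaded.
- empty_rest: fixed rest: grey base 100 (x) x 104 (y) x 4 mm; two aluminium rails along x, 90 mm long, 12 mm wide, centred at y = +40 and -40 mm, tops 36 mm above the bench; the channel between, 68 mm wide, is open at both ends. Origin: centre of the base's underside. +x points away from the robot within 12 degrees. Three like rests stand side by side in any order.
Not all that is in view belongs to the job. Leave any green look-alike of the spot_plate alone. Leave any purple look-alike of the spatula alone.

How it is judged:
By the outcome, as a careful person would: the job done as asked, in the order asked, and still so for the second after the job is handed in, with the robot touching nothing.
It also fails if it takes over 58 s, if anything falls off the work surface, if the arm or the gripper's body presses on something with over 40 N, if the wrist force passes 120 N, or if a joint passes its speed limit or range.

## Working session

There is one attempt and no reset: what is moved stays moved. The work goes in short steps, Python scripts to look and compute and a tool call to move; the robot and the scene stay as the last step left them, time stands still between calls to the robot, and variables do not carry over. Pictures are saved under pics/ and viewed, at most 12 in all, crops included, and the job is handed in when it is done.

Besides the shell and the picture viewer there is one more tool, called by a JSON object that holds its "method" and its "body", one argument or row to a line. arm_command: Moves the arm, as the interface text tells. Its arguments: {"type":"object","properties":{"deltas":{"type":"array","items":{"type":"object","properties":{"dx":{"type":"number"},"dy":{"type":"number"},"dz":{"type":"number"},"wx":{"type":"number"},"wy":{"type":"number"},"wz":{"type":"number"},"jaw":{"type":"number"}}}},"force":{"type":"number"}},"required":["deltas"]}

```bash
mkdir -p pics; python3 - <<'E'
from plant import env
import cv2
for n in("scene","side"):
    im=env.camera(n); cv2.imwrite(f"pics/{n}0.png",im[:,:,::-1])
    c=env.calibration(n); print(n,c)
print(env.get_state())
E
```

```text
scene {'fx': 548.1306842934763, 'fy': 548.1306842934763, 'cx': 319.9831003478161, 'cy': 237.67952656050682, 'R': array([[ 5.45676101e-01, -8.37995753e-01,  8.43211255e-04],
       [-3.97838399e-01, -2.59945010e-01, -8.79859762e-01],
       [ 7.37537932e-01,  4.79782982e-01, -4.75232668e-01]]), 't': array([-0.31234143,  0.25414762,  0.93762872])}
side {'fx': 488.8184253160116, 'fy': 488.8184253160116, 'cx': 316.0895109109974, 'cy': 238.88273301565738, 'R': array([[ 0.93684032, -0.34962303,  0.00969245],
       [-0.13709796, -0.39257607, -0.90944388],
       [ 0.32176755,  0.85067489, -0.4157137 ]]), 't': array([-0.50028501,  0.1235514 ,  1.04998062])}
{'time_s': 0.1, 'joint_positions': array([-79.11443288,  36.05271432,   2.20162484,  86.99044978,
        -1.54457722,  57.08225251,  -1.14738027]), 'qd': array([ 0.09605556, -0.19568294, -0.01122428, -0.19509263, -0.11842121,
       -0.0297795 , -0.049965  ]), 'joint_torque': array([ 3.16020451e-03, -5.64529824e+01,  1.23083811e+00, -1.93972099e+01,
        1.13844388e-02,  5.42423208e-03, -2.81268308e-05]), 'tcp_pos': array([0.16427681, 0.62828036, 0.20208993]), 'orientation': array([-1.79904258e+02,  2.28360009e-03,  1.65345104e+02]), 'force': array([ 0.76090241,  0.11769538, -0.6512793 ]), 'wrist_torque': array([ 0.00325548, -0.0340998 ,  0.00077104]), 'grip_force': 0.0, 'finger_gap': 0.08551678133167664}
```

View pics/scene0.png

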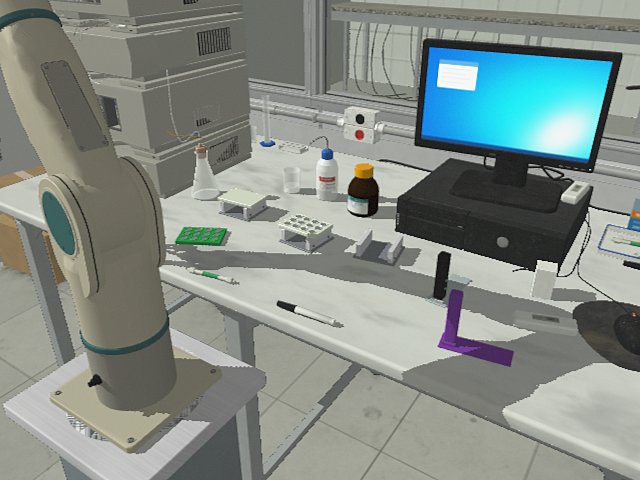

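View pics/side0.png

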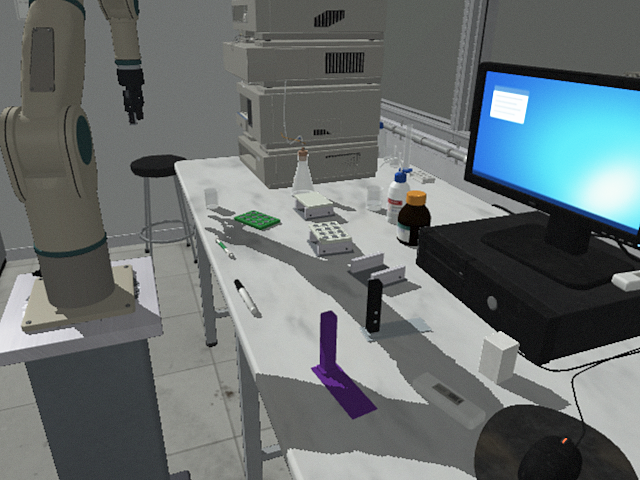

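The scene picture shows these candidates:
- Plates: the plain tile at (243,202), the white plate with wells at (305,230), and a green look-alike at (202,236). The white one with wells is the spot plate.
- Spatulas: the black-gripped one at (440,278) and a purple look-alike at (455,325). The black one is meant.
- The empty rest is at (370,248).

I'll confirm all of this in enlarged crops.

```bash
python3 - <<'E'
import cv2
a=cv2.imread("pics/scene0.png")[180:320,270:470]; cv2.imwrite("pics/c1.png",cv2.resize(a,None,fx=4,fy=4,interpolation=cv2.INTER_CUBIC))
a=cv2.imread("pics/side0.png")[210:350,300:440]; cv2.imwrite("pics/c2.png",cv2.resize(a,None,fx=4,fy=4,interpolation=cv2.INTER_CUBIC))
E
```

```text
(no output)
```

View pics/c1.png

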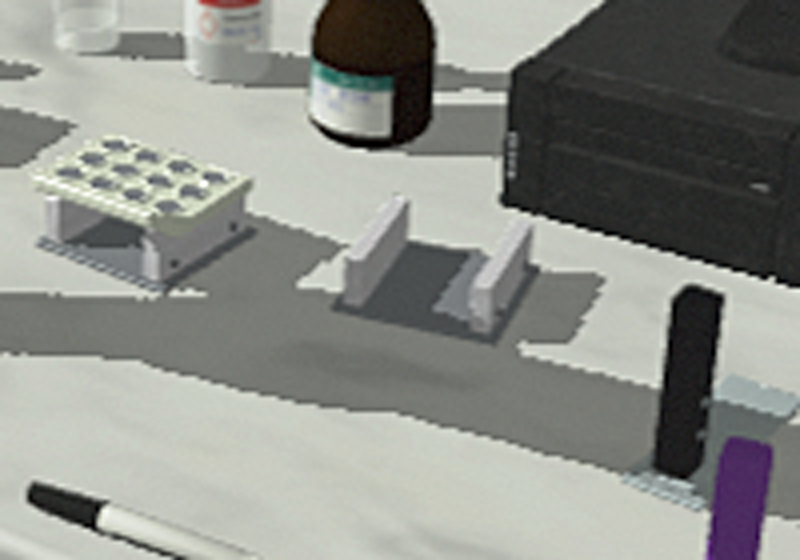

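View pics/c2.png

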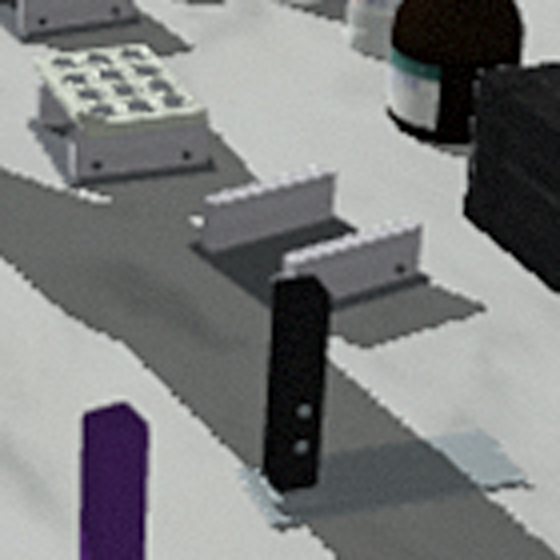

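The crops confirm three things:
- The cream-white plate with twelve wells (c1 35–255, 137–223) is on its rest.
- The empty rest is beside it (c1 335–540, 195–340).
- The black-grip spatula (c1 690,390; c2 300,390) has its steel blade pointing away from the robot.

Next I'll fit their poses.

```bash
cat > h.py <<'E'
from plant import env
import numpy as np
from scipy.optimize import least_squares
def proj(c,X):
    p=np.asarray(X)@c["R"].T+c["t"]; return np.c_[c["fx"]*p[:,0]/p[:,2]+c["cx"],c["fy"]*p[:,1]/p[:,2]+c["cy"]]
def fit(obs,x0,z0=0):
    # obs: list of (calib, [[X local]], [[uv]]); pose x,y,yaw(deg)
    def place(p,L):
        a=np.radians(p[2]);R=np.array([[np.cos(a),-np.sin(a),0],[np.sin(a),np.cos(a),0],[0,0,1]])
        return np.asarray(L,float)@R.T+[p[0],p[1],z0]
    f=lambda p:np.concatenate([(proj(c,place(p,L))-np.asarray(U)).ravel() for c,L,U in obs])
    r=least_squares(f,x0); return r.x,np.abs(r.fun).max(),r.fun.reshape(-1,2)
E
python3 - <<'E'
from h import *
S=env.calibration("scene");D=env.calibration("side")
cs=lambda P:(np.array(P)+.5)/4-.5+[270,180]
cd=lambda P:(np.array(P)+.5)/4-.5+[300,210]
np.set_printoptions(precision=3,suppress=True)
top=[[-.04,.058,.046],[.04,.058,.046],[.04,-.058,.046],[-.04,-.058,.046]]
print("plate",fit([(S,top,cs([[35,178],[110,137],[255,182],[158,223]])),(D,top,cd([[78,122],[37,55],[148,45],[210,108]])[[1,1,2,3]] if 0 else cd([[37,55],[145,45],[210,110],[78,125]])[[0,1,2,3]])][:1],[.6,.3,0]))
r=[[-.045,.046,.036],[.045,.046,.036],[.045,-.046,.036],[-.045,-.046,.036]]
print("rest",fit([(S,r,cs([[345,258],[400,197],[533,225],[485,295]]))],[.6,.1,0]))
sp=[[-.018,.023,.003],[-.018,-.023,.003],[.115,.023,.003],[.115,-.023,.003],[0,0,.115]]
print("spat",fit([(D,sp,cd([[240,468],[275,525],[480,432],[525,482],[302,284]])),(S,[sp[4],sp[0]],cs([[698,292],[622,475]]))],[.6,-.1,0]))
for n,c in(("S",S),("D",D)):
  print(n,[proj(c,np.array([[x,y,0]])).round()[0] for x,y in((.5,.3),(.6,.3),(.5,.2))])
E
```

```text
plate (array([ 0.585,  0.056, -7.699]), np.float64(1.865142395177088), array([[-1.824, -1.259],
       [ 1.008, -1.448],
       [-1.095,  0.527],
       [ 1.865,  1.782]]))
rest (array([ 0.631, -0.134,  6.583]), np.float64(1.1588012520865618), array([[-1.069,  0.081],
       [-0.615, -0.251],
       [ 1.159,  0.511],
       [ 0.509, -0.529]]))
spat (array([ 0.524, -0.331, -3.862]), np.float64(0.8614230799331608), array([[-0.847,  0.556],
       [-0.667,  0.084],
       [ 0.821, -0.861],
       [ 0.78 , -0.535],
       [ 0.316,  0.671],
       [-0.007,  0.087],
       [-0.432,  0.198]]))
S [array([210., 229.]), array([235., 215.]), array([239., 239.])]
D [array([270., 218.]), array([302., 214.]), array([280., 231.])]
```

{"method": "arm_command", "body": {
  "deltas": [
    {"wz": -5.3, "dx": -2, "dz": -2},
    {"wz": -5.3, "dx": -3, "dz": -2},
    {"dx": -3.5, "dy": -3, "dz": -1},
    {"dx": -3.5, "dy": -3, "dz": -1},
    {"dx": -3.5, "dy": -3},
    {"dx": -3.5, "dy": -3},
    {"dx": -3, "dy": -3.5},
    {"dx": -3, "dy": -3.5}
  ]
}}

```text
invalid input at $.deltas[0]: expected keys dx, dy, dz, wx, wy, wz, jaw
```

{"method": "arm_command", "body": {
  "deltas": [
    {"dx": -2, "dy": -4},
    {"dx": -1, "dy": -4.5},
    {"dx": -1, "dy": -4.5},
    {"dy": -4.5},
    {"dy": -4.5},
    {"dy": -4.5},
    {"dy": -4.5},
    {"dy": -4}
  ]
}}

```text
invalid input at $.deltas[0]: expected keys dx, dy, dz, wx, wy, wz, jaw
```

```bash
python3 - <<'E'
from h import *
import cv2,pickle
s=env.get_state();c=env.calibration("wrist");im=env.camera("wrist")
print(s["time_s"],s["tcp_pos"],s["orientation"],s["joint_positions"]);print(c)
pickle.dump(c,open("w1.pkl","wb"));cv2.imwrite("pics/w1.png",im[:,:,::-1])
E
```

```text
0.1 [0.16427681 0.62828036 0.20208993] [-1.79904258e+02  2.28360009e-03  1.65345104e+02] [-79.11443288  36.05271432   2.20162484  86.99044978  -1.54457722
  57.08225251  -1.14738027]
{'fx': 340.8660520409456, 'fy': 340.8660520409456, 'cx': 319.1578375507316, 'cy': 238.98613556994104, 'R': array([[ 0.25168367,  0.96780896, -0.00107234],
       [ 0.91479924, -0.23753626,  0.32667855],
       [ 0.31590771, -0.08320063, -0.9451349 ]]), 't': array([-0.64871455, -0.04365957,  0.37989729])}
```

View pics/w1.png

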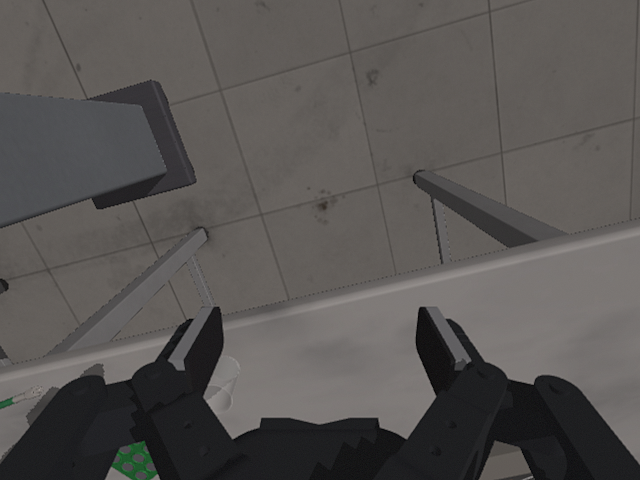

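Both calls were refused because every row needs all the keys. The wrist picture shows that the camera sits on the tool's +x side: the fingers are at (190,340) and (450,340), and it looks across them. I'll turn the tool half round on the way so the camera faces the plate.

```bash
cat >> h.py <<'E'
def rows(s,P,Y):
    "tool-frame rows from the state through world positions P (m) and yaws Y (deg)"
    p=np.array(s["tcp_pos"]);y=s["orientation"][2]
    for q,yq in zip(P,Y):
        a=np.radians(y);d=(np.array(q)-p)*100
        w=-((yq-y+180)%360-180)
        print('{"dx":%.2f,"dy":%.2f,"dz":%.2f,"wx":0,"wy":0,"wz":%.2f,"jaw":-1},'%(np.cos(a)*d[0]+np.sin(a)*d[1],np.sin(a)*d[0]-np.cos(a)*d[1],-d[2],w))
        p=np.array(q);y=yq
E
python3 - <<'E'
from h import *
s=env.get_state();n=20
t=np.arange(1,n+1)/n
r=.649+(.50-.649)*t;a=np.radians(75.35+(-4.6-75.35)*t)
rows(s,np.c_[r*np.cos(a),r*np.sin(a),.202+.05*t],165.3-169.3*t)
E
```

```text
{"dx":-4.47,"dy":-0.95,"dz":-0.23,"wx":0,"wy":0,"wz":8.51,"jaw":-1},
{"dx":-4.48,"dy":-0.55,"dz":-0.25,"wx":0,"wy":0,"wz":8.47,"jaw":-1},
{"dx":-4.46,"dy":-0.20,"dz":-0.25,"wx":0,"wy":0,"wz":8.47,"jaw":-1},
{"dx":-4.41,"dy":0.13,"dz":-0.25,"wx":0,"wy":0,"wz":8.47,"jaw":-1},
{"dx":-4.33,"dy":0.46,"dz":-0.25,"wx":0,"wy":0,"wz":8.46,"jaw":-1},
{"dx":-4.23,"dy":0.78,"dz":-0.25,"wx":0,"wy":0,"wz":8.46,"jaw":-1},
{"dx":-4.11,"dy":1.09,"dz":-0.25,"wx":0,"wy":0,"wz":8.47,"jaw":-1},
{"dx":-3.97,"dy":1.38,"dz":-0.25,"wx":0,"wy":0,"wz":8.47,"jaw":-1},
{"dx":-3.81,"dy":1.65,"dz":-0.25,"wx":0,"wy":0,"wz":8.46,"jaw":-1},
{"dx":-3.63,"dy":1.91,"dz":-0.25,"wx":0,"wy":0,"wz":8.47,"jaw":-1},
{"dx":-3.43,"dy":2.15,"dz":-0.25,"wx":0,"wy":0,"wz":8.47,"jaw":-1},
{"dx":-3.22,"dy":2.38,"dz":-0.25,"wx":0,"wy":0,"wz":8.46,"jaw":-1},
{"dx":-2.99,"dy":2.58,"dz":-0.25,"wx":0,"wy":0,"wz":8.47,"jaw":-1},
{"dx":-2.75,"dy":2.76,"dz":-0.25,"wx":0,"wy":0,"wz":8.46,"jaw":-1},
{"dx":-2.50,"dy":2.92,"dz":-0.25,"wx":0,"wy":0,"wz":8.47,"jaw":-1},
{"dx":-2.24,"dy":3.06,"dz":-0.25,"wx":0,"wy":0,"wz":8.47,"jaw":-1},
{"dx":-1.98,"dy":3.18,"dz":-0.25,"wx":0,"wy":0,"wz":8.46,"jaw":-1},
{"dx":-1.71,"dy":3.27,"dz":-0.25,"wx":0,"wy":0,"wz":8.47,"jaw":-1},
{"dx":-1.44,"dy":3.34,"dz":-0.25,"wx":0,"wy":0,"wz":8.47,"jaw":-1},
{"dx":-1.17,"dy":3.40,"dz":-0.25,"wx":0,"wy":0,"wz":8.47,"jaw":-1},
```

{"method": "arm_command", "body": {
  "deltas": [
    {"dx": -4.5, "dy": -1, "dz": -0.2, "wx": 0, "wy": 0, "wz": 8.5, "jaw": -1},
    {"dx": -4.5, "dy": -0.6, "dz": -0.2, "wx": 0, "wy": 0, "wz": 8.5, "jaw": -1},
    {"dx": -4.5, "dy": -0.2, "dz": -0.2, "wx": 0, "wy": 0, "wz": 8.5, "jaw": -1},
    {"dx": -4.4, "dy": 0.1, "dz": -0.2, "wx": 0, "wy": 0, "wz": 8.5, "jaw": -1},
    {"dx": -4.3, "dy": 0.5, "dz": -0.3, "wx": 0, "wy": 0, "wz": 8.5, "jaw": -1},
    {"dx": -4.2, "dy": 0.8, "dz": -0.3, "wx": 0, "wy": 0, "wz": 8.5, "jaw": -1},
    {"dx": -4.1, "dy": 1.1, "dz": -0.3, "wx": 0, "wy": 0, "wz": 8.5, "jaw": -1},
    {"dx": -4, "dy": 1.4, "dz": -0.3, "wx": 0, "wy": 0, "wz": 8.5, "jaw": -1}
  ]
}}

```text
time_s: 0.95
tcp_pos: [0.43, 0.4029, 0.2228]
orientation: [180.0, 0.0, 97.0]
force: [1.6, -0.2, -0.1]
finger_gap: 0.0853
grip_force: 0.0
```

{"method": "arm_command", "body": {
  "deltas": [
    {"dx": -3.8, "dy": 1.6, "dz": -0.3, "wx": 0, "wy": 0, "wz": 8.5, "jaw": -1},
    {"dx": -3.6, "dy": 1.9, "dz": -0.3, "wx": 0, "wy": 0, "wz": 8.5, "jaw": -1},
    {"dx": -3.4, "dy": 2.1, "dz": -0.3, "wx": 0, "wy": 0, "wz": 8.5, "jaw": -1},
    {"dx": -3.2, "dy": 2.4, "dz": -0.3, "wx": 0, "wy": 0, "wz": 8.5, "jaw": -1},
    {"dx": -3, "dy": 2.6, "dz": -0.3, "wx": 0, "wy": 0, "wz": 8.5, "jaw": -1},
    {"dx": -2.7, "dy": 2.8, "dz": -0.3, "wx": 0, "wy": 0, "wz": 8.4, "jaw": -1},
    {"dx": -2.5, "dy": 2.9, "dz": -0.2, "wx": 0, "wy": 0, "wz": 8.4, "jaw": -1},
    {"dx": -2.2, "dy": 3.1, "dz": -0.2, "wx": 0, "wy": 0, "wz": 8.4, "jaw": -1}
  ]
}}

```text
time_s: 1.75
tcp_pos: [0.5186, 0.103, 0.2449]
orientation: [180.0, -0.0, 29.3]
force: [0.8, -0.1, 1.1]
finger_gap: 0.0855
grip_force: 0.0
```

{"method": "arm_command", "body": {
  "deltas": [
    {"dx": -2, "dy": 3.2, "dz": -0.2, "wx": 0, "wy": 0, "wz": 8.4, "jaw": -1},
    {"dx": -1.7, "dy": 3.3, "dz": -0.2, "wx": 0, "wy": 0, "wz": 8.4, "jaw": -1},
    {"dx": -1.4, "dy": 3.3, "dz": -0.2, "wx": 0, "wy": 0, "wz": 8.4, "jaw": -1},
    {"dx": -1.2, "dy": 3.4, "dz": -0.2, "wx": 0, "wy": 0, "wz": 8.4, "jaw": -1},
    {"dx": 0, "dy": 0, "dz": 0, "wx": 0, "wy": 0, "wz": 0, "jaw": -1},
    {"dx": 0, "dy": 0, "dz": 0, "wx": 0, "wy": 0, "wz": 0, "jaw": -1}
  ]
}}

```text
time_s: 2.35
tcp_pos: [0.4972, -0.0405, 0.2529]
orientation: [-180.0, 0.0, -4.0]
force: [-0.8, 0.1, -0.2]
finger_gap: 0.0853
grip_force: 0.0
```

```bash
python3 - <<'E'
from h import *
import cv2,pickle
s=env.get_state();c=env.calibration("wrist");im=env.camera("wrist")
print(s["time_s"],s["tcp_pos"],s["orientation"],s["joint_positions"])
pickle.dump(c,open("w1.pkl","wb"));cv2.imwrite("pics/w2.png",im[:,:,::-1])
print(proj(c,[[.585,.056,.046],[.631,-.134,.036]]))
E
```

```text
2.35 [ 0.49717126 -0.04054428  0.25285412] [-1.79974256e+02  1.02792740e-02 -4.01432136e+00] [-33.81350711  27.7486338   52.55061673 107.6914608  -26.04429028
  57.42786867 -63.95643549]
[[221.18713109 125.03235811]
 [400.93423653  64.10412665]]
```

View pics/w2.png

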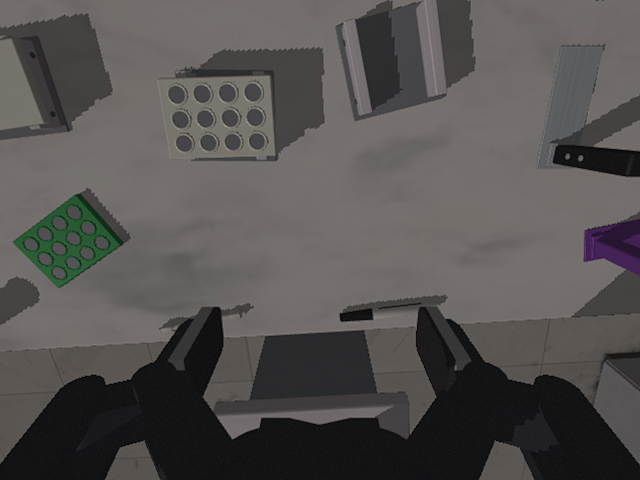

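The wrist view shows the spot plate at (160–277, 72–160) with wells from (177,93) to (259,140). The empty rest is at (340–445, 0–120), the spatula blade at (540–604, 46–168), and the green plate at (70,238). I'll measure the plate from its wells and outline.

```bash
cat >> h.py <<'E'
def unproj(c,uv,z):
    uv=np.atleast_2d(np.asarray(uv,float));d=np.c_[(uv[:,0]-c["cx"])/c["fx"],(uv[:,1]-c["cy"])/c["fy"],np.ones(len(uv))]@c["R"]
    o=-c["R"].T@c["t"];return o+d*((z-o[2])/d[:,2])[:,None]
E
python3 - <<'E'
from h import *
import cv2,pickle
np.set_printoptions(precision=4,suppress=True)
c=pickle.load(open("w1.pkl","rb"));im=cv2.imread("pics/w2.png")
g=cv2.GaussianBlur(im,(3,3),0).astype(int)
roi=np.zeros(im.shape[:2],np.uint8);roi[60:175,148:290]=1
m=((g.sum(2)>370)*roi).astype(np.uint8)
print("lum plate/bench",g[120,220],g[110,190],g[165,140],g[200,220])
yel=(((g[:,:,2]-g[:,:,0])>12)*roi).astype(np.uint8)
n,l,st,ce=cv2.connectedComponentsWithStats(yel);k=1+np.argmax(st[1:,4]);print("yel",st[k])
cn=max(cv2.findContours((l==k).astype(np.uint8),0,2)[0],key=cv2.contourArea)
W=unproj(c,cn[:,0],.046)[:,:2]
r=cv2.minAreaRect((W*1000).astype(np.float32));print("plate rect mm",r)
hole=((l!=k)&(roi>0)).astype(np.uint8)
n,l2,st2,ce2=cv2.connectedComponentsWithStats(hole)
w=[ce2[i] for i in range(1,n) if 60<st2[i,4]<900];print(len(w),np.array(w).round(1).tolist())
P=unproj(c,w,.046)[:,:2]
if len(w)==12: print("wells centre",P.mean(0),cv2.minAreaRect((P*1000).astype(np.float32)))
# blade/grip rough points
B=unproj(c,[[562,46],[604,46],[538,168]],.003);print(B)
R=unproj(c,[[343,22],[357,20],[358,114],[371,110],[430,98],[445,95]],.036);print(R)
E
```

```text
lum plate/bench [117 126 128] [110 118 120] [107 109 112] [106 107 111]Traceback (most recent call last):
  File "<stdin>", line 10, in <module>
    return _wrapfunc(a, 'argmax', axis=axis, out=out, **kwds)
    return bound(*args, **kwds)
ValueError: attempt to get argmax of an empty sequence
```

```bash
python3 - <<'E'
from h import *
import cv2,pickle
np.set_printoptions(precision=4,suppress=True)
c=pickle.load(open("w1.pkl","rb"));im=cv2.imread("pics/w2.png")
g=cv2.GaussianBlur(im,(3,3),0).astype(int)
roi=np.zeros(im.shape[:2],np.uint8);roi[60:175,148:290]=1
m=(((g[:,:,2]-g[:,:,0])>=8)&(g.sum(2)>340)&(roi>0)).astype(np.uint8)
n,l,st,ce=cv2.connectedComponentsWithStats(m);k=1+np.argmax(st[1:,4]);print(st[k])
cn=max(cv2.findContours((l==k).astype(np.uint8),0,2)[0],key=cv2.contourArea)
r=cv2.minAreaRect((unproj(c,cn[:,0],.046)[:,:2]*1000).astype(np.float32));print("plate rect mm",r)
hole=((l!=k)&(roi>0)).astype(np.uint8)
n,l2,st2,ce2=cv2.connectedComponentsWithStats(hole)
w=[ce2[i] for i in range(1,n) if 60<st2[i,4]<900];print(len(w),np.array(w).round(1).tolist())
P=unproj(c,w,.046)[:,:2]
print("wells centre",P.mean(0),cv2.minAreaRect((P*1000).astype(np.float32)))
print(unproj(c,[[562,46],[604,46],[538,168]],.003))
print(unproj(c,[[343,22],[357,20],[358,114],[371,110],[430,98],[445,95]],.036))
E
```

```text
[ 157   77  117   82 3874]
plate rect mm ((591.2549438476562, 59.624656677246094), (113.67869567871094, 77.53640747070312), 87.75616455078125)
7 [[254.2, 90.9], [204.9, 104.4], [230.1, 103.7], [256.2, 115.9], [258.5, 139.9], [209.7, 141.4], [234.1, 140.6]]
wells centre [0.589  0.0404] ((592.3926391601562, 43.92951583862305), (52.18846893310547, 47.958961486816406), 87.77926635742188)
[[ 0.641  -0.3164  0.003 ]
 [ 0.6378 -0.3621  0.003 ]
 [ 0.5098 -0.3088  0.003 ]]
[[ 0.6723 -0.0767  0.036 ]
 [ 0.6731 -0.0905  0.036 ]
 [ 0.5862 -0.0888  0.036 ]
 [ 0.5892 -0.1027  0.036 ]
 [ 0.5968 -0.1648  0.036 ]
 [ 0.5986 -0.1804  0.036 ]]
```

{"method": "arm_command", "body": {
  "deltas": [
    {"dx": 0.6, "dy": 3.6, "dz": 0.5, "wx": 0, "wy": 0, "wz": 0, "jaw": -1},
    {"dx": 0.6, "dy": 3.6, "dz": 1, "wx": 0, "wy": 0, "wz": 0, "jaw": -1},
    {"dx": 0.6, "dy": 3.6, "dz": 1, "wx": 0, "wy": 0, "wz": 0, "jaw": -1},
    {"dx": 0.6, "dy": 3.6, "dz": 1, "wx": 0, "wy": 0, "wz": 0, "jaw": -1},
    {"dx": 0.6, "dy": 3.6, "dz": 1, "wx": 0, "wy": 0, "wz": 0, "jaw": -1},
    {"dx": 0.6, "dy": 3.6, "dz": 1, "wx": 0, "wy": 0, "wz": 0, "jaw": -1},
    {"dx": 0.6, "dy": 3.6, "dz": 1.5, "wx": 0, "wy": 0, "wz": 0, "jaw": -1},
    {"dx": 0.6, "dy": 3.6, "dz": 1.5, "wx": 0, "wy": 0, "wz": 0, "jaw": -1}
  ]
}}

```text
time_s: 3.2
tcp_pos: [0.5269, -0.3303, 0.1667]
orientation: [-179.9, -0.0, -3.7]
force: [0.6, 0.4, 0.0]
finger_gap: 0.0854
grip_force: 0.0
```

{"method": "arm_command", "body": {
  "deltas": [
    {"dx": 0, "dy": 0, "dz": 0, "wx": 0, "wy": 0, "wz": 0, "jaw": -1},
    {"dx": 0, "dy": 0, "dz": 0, "wx": 0, "wy": 0, "wz": 0, "jaw": -1}
  ]
}}

```text
time_s: 3.4
tcp_pos: [0.5256, -0.3299, 0.1668]
orientation: [-179.9, 0.1, -3.9]
force: [-0.3, 0.3, -0.5]
finger_gap: 0.0852
grip_force: 0.0
```

```bash
python3 - <<'E'
from h import *
import cv2,pickle
s=env.get_state();c=env.calibration("wrist");im=env.camera("wrist")
print(s["time_s"],s["tcp_pos"],s["orientation"],s["joint_positions"])
pickle.dump(c,open("w3.pkl","wb"));cv2.imwrite("pics/w3.png",im[:,:,::-1])
E
```

```text
3.4 [ 0.52563343 -0.3298924   0.16681442] [-1.79909661e+02  7.98468595e-02 -3.90324617e+00] [  5.18029544  42.31480296  42.65657854  94.7436694  -33.22428735
  56.44002864 -34.49110257]
```

View pics/w3.png

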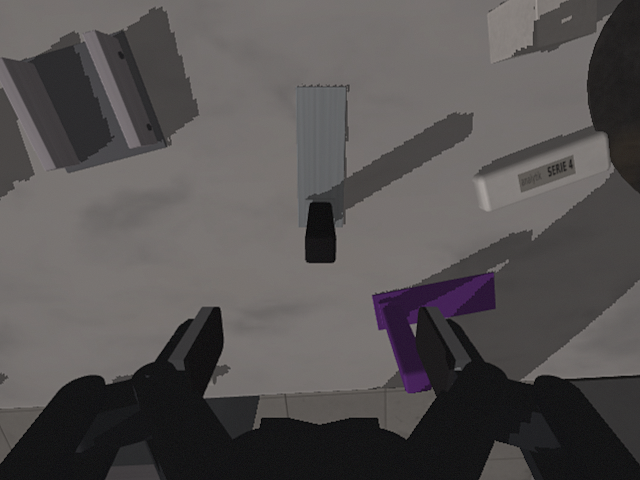

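The wrist view shows the spatula blade from its tip at (297–349, 87) to its rear at (299–344, 226). The grip top is at (321,250), and the purple look-alike is at (378–495, 275–390).

```bash
python3 - <<'E'
from h import *
import pickle
np.set_printoptions(precision=4,suppress=True)
c=pickle.load(open("w3.pkl","rb"))
sp=[[.115,.023,.003],[.115,-.023,.003],[-.018,.023,.003],[-.018,-.023,.003]]
print(fit([(c,sp,[[297,87],[349,87],[299,227],[344,225]])],[.52,-.33,-4]))
print("purple",unproj(c,[[390,378],[432,390],[415,370]],.115))
print("grip top near",unproj(c,[[306,263],[336,263]],.115))
print("rails",unproj(c,[[44,170],[57,168],[140,150],[150,146],[85,32],[98,31]],.036))
c=pickle.load(open("w1.pkl","rb"))
print(unproj(c,[[177,93],[254,91],[185,143],[259,140]],.046).mean(0))
E
```

```text
(array([ 0.525 , -0.333 , -4.1144]), np.float64(2.5820237574459384), array([[ 0.2054, -1.2649],
       [-0.5711, -0.9934],
       [ 0.2839,  0.3375],
       [ 0.1316,  2.582 ]]))
purple [[ 0.4118 -0.38    0.115 ]
 [ 0.3975 -0.4141  0.115 ]
 [ 0.4184 -0.3998  0.115 ]]
grip top near [[ 0.5161 -0.3206  0.115 ]
 [ 0.5147 -0.3418  0.115 ]]
rails [[ 0.5858 -0.093   0.036 ]
 [ 0.5867 -0.1049  0.036 ]
 [ 0.597  -0.181   0.036 ]
 [ 0.5997 -0.1903  0.036 ]
 [ 0.6872 -0.1596  0.036 ]
 [ 0.6872 -0.1699  0.036 ]]
[0.5928 0.0573 0.046 ]
```

{"method": "arm_command", "body": {
  "deltas": [
    {"dx": 0, "dy": 0, "dz": 2.2, "wx": 0, "wy": 0, "wz": 0, "jaw": -1},
    {"dx": 0, "dy": 0.1, "dz": 2.2, "wx": 0, "wy": 0, "wz": 0, "jaw": -1},
    {"dx": 0, "dy": 0, "dz": 2.2, "wx": 0, "wy": 0, "wz": 0, "jaw": -1},
    {"dx": 0, "dy": 0, "dz": 2.1, "wx": 0, "wy": 0, "wz": 0, "jaw": -1},
    {"dx": 0, "dy": 0, "dz": 0, "wx": 0, "wy": 0, "wz": 0, "jaw": -1}
  ]
}}

```text
time_s: 3.95
tcp_pos: [0.5252, -0.3275, 0.0787]
orientation: [-179.8, 0.2, -3.7]
force: [0.4, -0.1, 0.1]
finger_gap: 0.0855
grip_force: 0.0
```

{"method": "arm_command", "body": {
  "deltas": [
    {"dx": 0, "dy": 0, "dz": 0, "wx": 0, "wy": 0, "wz": 0, "jaw": 1},
    {"dx": 0, "dy": 0, "dz": 0, "wx": 0, "wy": 0, "wz": 0, "jaw": 1},
    {"dx": 0, "dy": 0, "dz": 0, "wx": 0, "wy": 0, "wz": 0, "jaw": 1},
    {"dx": 0, "dy": 0, "dz": 0, "wx": 0, "wy": 0, "wz": 0, "jaw": 1},
    {"dx": 0, "dy": 0, "dz": 0, "wx": 0, "wy": 0, "wz": 0, "jaw": 1},
    {"dx": 0, "dy": 0, "dz": 0, "wx": 0, "wy": 0, "wz": 0, "jaw": 1}
  ],
  "force": 100
}}

```text
time_s: 4.55
tcp_pos: [0.5258, -0.3319, 0.0822]
orientation: [-180.0, -0.1, -4.0]
force: [-0.4, 2.2, 6.2]
finger_gap: 0.0179
grip_force: 97.9
```

{"method": "arm_command", "body": {
  "deltas": [
    {"dx": 0, "dy": 0, "dz": -0.8, "wx": 0, "wy": 0, "wz": 0, "jaw": 1},
    {"dx": 0, "dy": 0, "dz": -2, "wx": 0, "wy": 0, "wz": 0, "jaw": 1},
    {"dx": -1.3, "dy": -1.8, "dz": -2.5, "wx": 0, "wy": 0, "wz": 0, "jaw": 1},
    {"dx": -1.8, "dy": -2.2, "dz": -2.5, "wx": 0, "wy": 0, "wz": 0, "jaw": 1},
    {"dx": -1.8, "dy": -2.2, "dz": -2, "wx": 0, "wy": 0, "wz": 0, "jaw": 1},
    {"dx": -1.6, "dy": -2, "dz": -1.5, "wx": 0, "wy": 0, "wz": 0, "jaw": 1},
    {"dx": -0.8, "dy": -1, "dz": -0.5, "wx": 0, "wy": 0, "wz": 0, "jaw": 1},
    {"dx": 0, "dy": 0, "dz": 0, "wx": 0, "wy": 0, "wz": 0, "jaw": 1}
  ]
}}

```text
time_s: 5.35
tcp_pos: [0.4585, -0.2335, 0.1994]
orientation: [-179.9, -0.0, -3.9]
force: [1.0, -0.6, -2.7]
finger_gap: 0.0177
grip_force: 98.4
```

{"method": "arm_command", "body": {
  "deltas": [
    {"dx": 0, "dy": 0, "dz": 0, "wx": 0, "wy": 0, "wz": 0, "jaw": 1},
    {"dx": 0, "dy": 0, "dz": 0, "wx": 0, "wy": 0, "wz": 0, "jaw": 1}
  ]
}}

```text
time_s: 5.55
tcp_pos: [0.4592, -0.2361, 0.1983]
orientation: [179.9, 0.0, -4.0]
force: [-0.5, 0.3, -2.2]
finger_gap: 0.0178
grip_force: 98.4
```

```bash
python3 - <<'E'
from h import *
import cv2,pickle
s=env.get_state();c=env.calibration("wrist");im=env.camera("wrist")
print(s["time_s"],s["tcp_pos"],s["orientation"],s["force"])
p=proj(c,[[.637,-.128,.036]])[0];print(p)
pickle.dump(c,open("w4.pkl","wb"));cv2.imwrite("pics/w4.png",im[:,:,::-1])
a=im[0:270,100:460,::-1];cv2.imwrite("pics/w4c.png",cv2.resize(a,None,fx=2.2,fy=2.2,interpolation=cv2.INTER_CUBIC))
E
```

```text
5.55 [ 0.45924365 -0.23605284  0.19834511] [ 1.79932498e+02  2.37795610e-02 -3.98934183e+00] [-0.54797518  0.34919348 -2.1763312 ]
[175.55138006  14.00545777]
```

View pics/w4c.png

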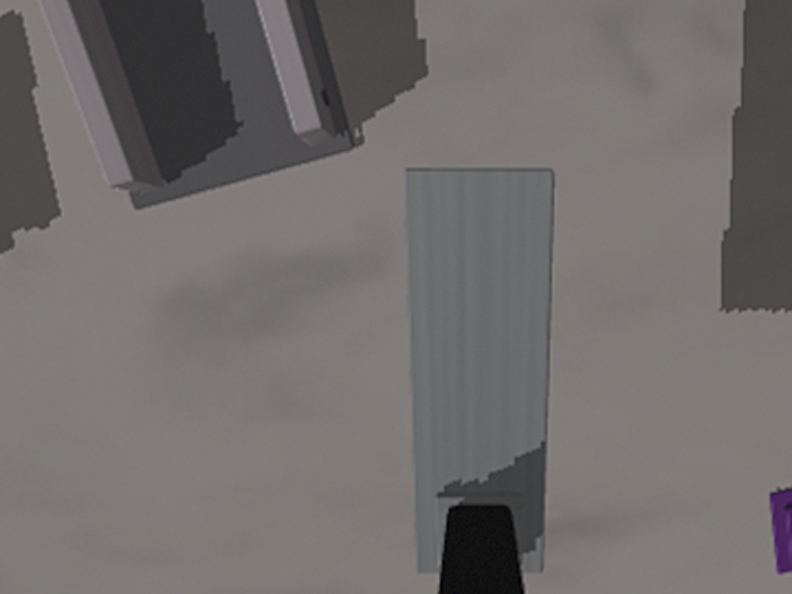

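The crop shows the near ends of the empty rest's rails at (112–135, 185) and (299–322, 138), and the base corners at (136,208) and (355,148). The blade's tip is at (406–553, 169) and its rear at (418–543, 572).

```bash
python3 - <<'E'
from h import *
import pickle
np.set_printoptions(precision=4,suppress=True)
c=pickle.load(open("w4.pkl","rb"))
k=lambda P:(np.array(P)+.5)/2.2-.5+[100,0]
R=unproj(c,k([[112,187],[135,183],[299,140],[322,134]]),.036);B=unproj(c,k([[136,208],[355,148]]),.004)
print(R,B)
L1=[[-.045,.046,.036],[-.045,.034,.036],[-.045,-.034,.036],[-.045,-.046,.036],[-.05,.052,.004],[-.05,-.052,.004]]
print("rest",fit([(c,L1,k([[112,187],[135,183],[299,140],[322,134],[136,208],[355,148]]))],[.63,-.13,7]))
sp=[[.115,.023,.003],[.115,-.023,.003],[-.018,.023,.003],[-.018,-.023,.003]]
for z in(.112,.116,.120):
  x,e,r=fit([(c,sp,k([[406,169],[553,169],[418,572],[543,572]]))],[.46,-.23,-4],z);print("spat z",z,x,e,np.sqrt((r**2).mean()))
E
```

```text
[[ 0.5847 -0.0946  0.036 ]
 [ 0.5855 -0.1043  0.036 ]
 [ 0.5966 -0.1729  0.036 ]
 [ 0.5981 -0.1823  0.036 ]] [[ 0.5794 -0.0892  0.004 ]
 [ 0.5969 -0.1902  0.004 ]]
rest (array([ 0.6361, -0.1314,  9.2601]), np.float64(1.8996408650426133), array([[-1.4563,  0.5995],
       [ 0.7066, -0.9325],
       [-0.928 , -0.7463],
       [ 1.7389, -1.5031],
       [-0.8581,  1.1776],
       [ 0.7476,  1.8996]]))
spat z 0.112 [ 0.4572 -0.2359 -3.8402] 0.7347151278079309 0.5283813195221959
spat z 0.116 [ 0.4575 -0.2359 -3.841 ] 1.1607946572332821 0.8616812815779931
spat z 0.12 [ 0.4577 -0.2359 -3.8417] 2.689542342066545 1.8909306569560347
```

```bash
cat >> h.py <<'E'
import cv2
from scipy.optimize import minimize
def edgefit(views,segs,x0,z0=0,sig=(3,1.5)):
    "views: (calib, bgr image); segs: local 3D segments; maximise gradient across the projected edges"
    x=np.array(x0,float)
    for s in sig:
        G=[]
        for c,im in views:
            g=cv2.GaussianBlur(im.astype(np.float32),(0,0),s)
            G.append((c,[cv2.Sobel(g,cv2.CV_32F,1,0),cv2.Sobel(g,cv2.CV_32F,0,1)]))
        T=np.linspace(.03,.97,60)[:,None]
        def cost(q):
            p=x+np.array(q)*[.003,.003,2];a=np.radians(p[2]);R=np.array([[np.cos(a),-np.sin(a),0],[np.sin(a),np.cos(a),0],[0,0,1]]);J=0
            for c,(gx,gy) in G:
                for A,B in segs:
                    uv=proj(c,((1-T)*np.array(A)+T*np.array(B))@R.T+[p[0],p[1],z0]).astype(np.float32)
                    t=uv[-1]-uv[0];n=np.array([-t[1],t[0]])/np.linalg.norm(t)
                    sx,sy=[cv2.remap(h,uv[:,0],uv[:,1],cv2.INTER_LINEAR,borderValue=0).reshape(len(uv),-1) for h in(gx,gy)]
                    J-=np.sqrt(np.abs(sx*n[0]+sy*n[1]).sum(1)).mean()
            return J
        r=min((minimize(cost,q,method="Nelder-Mead",options=dict(initial_simplex=np.array(q)+np.vstack([np.zeros(3),np.eye(3)]))) for q in([0,0,0],[-1,-1,-1],[1,-1,1],[-1,1,1])),key=lambda r:r.fun)
        x=x+r.x*[.003,.003,2]
    return x,r.fun
def rail(y):return [[[-.045,y+.006,.036],[.045,y+.006,.036]],[[-.045,y-.006,.036],[.045,y-.006,.036]],[[-.045,y-.006,.036],[-.045,y+.006,.036]]]
REST=rail(.04)+rail(-.04)+[[[-.05,.052,.004],[-.05,-.052,.004]]]
P=[[-.04,.058,.046],[.04,.058,.046],[.04,-.058,.046],[-.04,-.058,.046]]
PLATE=[[P[i],P[(i+1)%4]] for i in range(4)]
E
python3 - <<'E'
from h import *
import pickle
np.set_printoptions(precision=4,suppress=True)
V=[(pickle.load(open(f"w{i}.pkl","rb")),cv2.imread(f"pics/w{j}.png")) for i,j in((1,2),(3,3),(4,4))]
print("all",edgefit(V,REST,[.6365,-.131,8.5]))
for v in V: print("rest",edgefit([v],REST,[.6365,-.131,8.5]))
print("plate",edgefit(V[:1],PLATE,[.592,.0585,-2.2]))
E
```

```text
all (array([ 0.6373, -0.1292,  9.7621]), np.float64(-257.9380798339844))
rest (array([ 0.6375, -0.1283,  9.893 ]), np.float64(-101.5499267578125))
rest (array([ 0.6365, -0.1299, 10.6385]), np.float64(-92.53532409667969))
rest (array([ 0.6371, -0.1295,  9.7405]), np.float64(-72.85137939453125))
plate (array([ 0.5921,  0.0592, -2.758 ]), np.float64(-51.83170700073242))
```

{"method": "arm_command", "body": {
  "deltas": [
    {"dx": -0.4, "dy": -2, "dz": 0, "wx": 0, "wy": 0, "wz": 0, "jaw": 1},
    {"dx": -0.8, "dy": -4, "dz": 0, "wx": 0, "wy": 0, "wz": 0, "jaw": 1},
    {"dx": -0.9, "dy": -4.5, "dz": 0, "wx": 0, "wy": 0, "wz": 0, "jaw": 1},
    {"dx": -0.9, "dy": -4.5, "dz": 0, "wx": 0, "wy": 0, "wz": 0, "jaw": 1},
    {"dx": -0.9, "dy": -4.5, "dz": 0, "wx": 0, "wy": 0, "wz": 0, "jaw": 1},
    {"dx": -0.9, "dy": -4.5, "dz": 0, "wx": 0, "wy": 0, "wz": 0, "jaw": 1},
    {"dx": -0.8, "dy": -4, "dz": 0, "wx": 0, "wy": 0, "wz": 0, "jaw": 1},
    {"dx": -0.5, "dy": -2, "dz": 1, "wx": 0, "wy": 0, "wz": -1.3, "jaw": 1}
  ]
}}

```text
time_s: 6.4
tcp_pos: [0.4194, 0.072, 0.1888]
orientation: [-180.0, -0.1, -2.4]
force: [1.1, -1.0, -2.8]
finger_gap: 0.0178
grip_force: 98.6
```

{"method": "arm_command", "body": {
  "deltas": [
    {"dx": 0, "dy": 0, "dz": 2, "wx": 0, "wy": 0, "wz": 0, "jaw": 1},
    {"dx": 0, "dy": 0, "dz": 2.5, "wx": 0, "wy": 0, "wz": 0, "jaw": 1},
    {"dx": 0, "dy": 0, "dz": 2.5, "wx": 0, "wy": 0, "wz": 0, "jaw": 1},
    {"dx": 0, "dy": 0, "dz": 1.6, "wx": 0, "wy": 0, "wz": 0, "jaw": 1},
    {"dx": 0, "dy": 0, "dz": 0, "wx": 0, "wy": 0, "wz": 0, "jaw": 1},
    {"dx": 0, "dy": 0, "dz": 0, "wx": 0, "wy": 0, "wz": 0, "jaw": 1}
  ]
}}

```text
time_s: 7.0
tcp_pos: [0.4193, 0.0677, 0.1028]
orientation: [179.9, 0.0, -2.7]
force: [-0.5, 0.6, -2.0]
finger_gap: 0.0178
grip_force: 98.6
```

```bash
python3 - <<'E'
from h import *
import pickle
s=env.get_state();c=env.calibration("wrist");im=env.camera("wrist");im=np.ascontiguousarray(im[:,:,::-1])
print(s["time_s"],s["tcp_pos"],s["orientation"],s["joint_positions"])
v=[(c,im)];pickle.dump(c,open("w5.pkl","wb"));cv2.imwrite("pics/w5.png",im)
print("plate",edgefit(v,PLATE,[.592,.0592,-2.7]))
t=s["tcp_pos"]
q=[[.115,.023,.003],[.115,-.023,.003],[-.018,-.023,.003],[-.018,.023,.003]]
S=[[q[0],q[1]],[q[1],q[2]],[q[3],q[0]]]
for dz in (.080,.083,.086): print("spat",dz,edgefit(v,S,[t[0]-.002,t[1],s["orientation"][2]],t[2]-dz))
E
```

```text
7.0 [0.41930294 0.06771186 0.10283844] [ 1.79947214e+02  4.67590608e-03 -2.72976272e+00] [-40.13990838  34.15066707  40.07436249 127.83063621 -42.71768964
  32.10661923 -59.98779766]
plate (array([ 0.59130664,  0.0597042 , -1.31420942]), np.float64(-17.715423583984375))
spat 0.08 (array([ 0.42524902,  0.0682296 , -2.71483858]), np.float64(-30.960716247558594))
spat 0.083 (array([ 0.42566132,  0.0680291 , -2.65524763]), np.float64(-32.299102783203125))
spat 0.086 (array([ 0.41792749,  0.06821675, -2.62533985]), np.float64(-31.958080291748047))
```

{"method": "arm_command", "body": {
  "deltas": [
    {"dx": 0.8, "dy": 0, "dz": 0, "wx": 0, "wy": 0, "wz": 0, "jaw": 1},
    {"dx": 1.6, "dy": 0, "dz": 0, "wx": 0, "wy": 0, "wz": 0, "jaw": 1},
    {"dx": 2, "dy": 0, "dz": 0, "wx": 0, "wy": 0, "wz": 0, "jaw": 1},
    {"dx": 2, "dy": 0, "dz": 0, "wx": 0, "wy": 0, "wz": 0, "jaw": 1},
    {"dx": 2, "dy": 0, "dz": 0, "wx": 0, "wy": 0, "wz": 0, "jaw": 1},
    {"dx": 1.8, "dy": 0, "dz": 0, "wx": 0, "wy": 0, "wz": 0, "jaw": 1},
    {"dx": 0.9, "dy": 0, "dz": 0, "wx": 0, "wy": 0, "wz": 0, "jaw": 1},
    {"dx": 0.4, "dy": 0, "dz": 0, "wx": 0, "wy": 0, "wz": 0, "jaw": 1}
  ]
}}

```text
time_s: 7.85
tcp_pos: [0.5348, 0.0632, 0.1033]
orientation: [180.0, -0.1, -2.6]
force: [-0.9, 0.1, -2.2]
finger_gap: 0.0179
grip_force: 98.6
```

{"method": "arm_command", "body": {
  "deltas": [
    {"dx": 0, "dy": 0, "dz": 0, "wx": 0, "wy": 0, "wz": 0, "jaw": 1},
    {"dx": 0, "dy": 0, "dz": 0, "wx": 0, "wy": 0, "wz": 0, "jaw": 1}
  ]
}}

```text
time_s: 8.05
tcp_pos: [0.5326, 0.0633, 0.1029]
orientation: [-180.0, 0.1, -2.7]
force: [0.4, 0.3, -1.6]
finger_gap: 0.0179
grip_force: 98.6
```

```bash
python3 - <<'E'
from h import *
import pickle
s=env.get_state();c=env.calibration("wrist");im=env.camera("wrist");im=np.ascontiguousarray(im[:,:,::-1])
print(s["time_s"],s["tcp_pos"],s["orientation"],s["force"],s["wrist_torque"])
pickle.dump(c,open("w6.pkl","wb"));cv2.imwrite("pics/w6.png",im)
print("plate",edgefit([(c,im)],PLATE[2:]+PLATE[:1],[.592,.0592,-2.3]))
E
```

```text
8.05 [0.53256404 0.06333076 0.10287956] [-1.79983953e+02  7.07636113e-02 -2.65906818e+00] [ 0.40709511  0.32909945 -1.64452578] [-0.02018387  0.08708492 -0.02467181]
plate (array([ 0.59323206,  0.05894555, -1.90076728]), np.float64(-30.316455841064453))
```

View pics/w6.png

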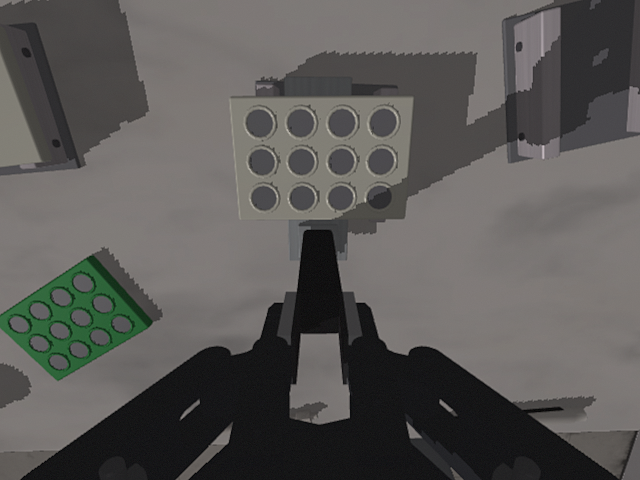

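The wrist view shows the blade under the plate, with its tip visible past the plate's far edge at (285–350, 85). The plate spans (232–413, 97–220), and the grip is clear of its near edge by about 15 px. I'll lift slowly.

{"method": "arm_command", "body": {
  "deltas": [
    {"dx": 0, "dy": 0, "dz": -0.6, "wx": 0, "wy": 0, "wz": 0, "jaw": 1},
    {"dx": 0, "dy": 0, "dz": -0.4, "wx": 0, "wy": 0, "wz": 0, "jaw": 1},
    {"dx": 0, "dy": 0, "dz": -0.2, "wx": 0, "wy": 0, "wz": 0, "jaw": 1},
    {"dx": 0, "dy": 0, "dz": -0.2, "wx": 0, "wy": 0, "wz": 0, "jaw": 1},
    {"dx": 0, "dy": 0, "dz": -0.2, "wx": 0, "wy": 0, "wz": 0, "jaw": 1},
    {"dx": 0, "dy": 0, "dz": -0.4, "wx": 0, "wy": 0, "wz": 0, "jaw": 1},
    {"dx": 0, "dy": 0, "dz": -0.6, "wx": 0, "wy": 0, "wz": 0, "jaw": 1},
    {"dx": 0, "dy": 0, "dz": -0.8, "wx": 0, "wy": 0, "wz": 0, "jaw": 1}
  ],
  "force": 115
}}

```text
time_s: 8.9
tcp_pos: [0.5333, 0.0632, 0.1372]
orientation: [180.0, 0.0, -2.7]
force: [0.7, 0.1, -4.0]
finger_gap: 0.0175
grip_force: 115.1
```

{"method": "arm_command", "body": {
  "deltas": [
    {"dx": 0, "dy": 0, "dz": -0.8, "wx": 0, "wy": 0, "wz": 0, "jaw": 1},
    {"dx": 0, "dy": 0, "dz": -0.8, "wx": 0, "wy": 0, "wz": 0, "jaw": 1},
    {"dx": 0, "dy": 0, "dz": -0.5, "wx": 0, "wy": 0, "wz": 0, "jaw": 1},
    {"dx": 0, "dy": 0, "dz": 0, "wx": 0, "wy": 0, "wz": 0, "jaw": 1},
    {"dx": 0, "dy": 0, "dz": 0, "wx": 0, "wy": 0, "wz": 0, "jaw": 1}
  ]
}}

```text
time_s: 9.4
tcp_pos: [0.5335, 0.0633, 0.1579]
orientation: [-180.0, 0.0, -2.6]
force: [-0.5, 0.9, -4.5]
finger_gap: 0.0171
grip_force: 115.1
```

```bash
cat >> h.py <<'E'
WELL=[[0,0,0]]
def wells(c,im,z,box):
    "plate centre and yaw from Hough circles of the wells in the image box"
    u0,v0,u1,v1=box;g=cv2.cvtColor(im[v0:v1,u0:u1],cv2.COLOR_BGR2GRAY);k=3
    g=cv2.GaussianBlur(cv2.resize(g,None,fx=k,fy=k,interpolation=cv2.INTER_CUBIC),(0,0),2)
    C=cv2.HoughCircles(g,cv2.HOUGH_GRADIENT,1,80,param1=60,param2=18,minRadius=33,maxRadius=70)
    uv=(C[0,:,:2]+.5)/k-.5+[u0,v0];return uv,C[0,:,2]/k,unproj(c,uv,z)[:,:2]
E
python3 - <<'E'
from h import *
import pickle
np.set_printoptions(precision=4,suppress=True)
s=env.get_state();c=env.calibration("wrist");im=env.camera("wrist");im=np.ascontiguousarray(im[:,:,::-1])
print(s["time_s"],s["tcp_pos"],s["orientation"],s["force"],s["wrist_torque"])
pickle.dump(c,open("w7.pkl","wb"));cv2.imwrite("pics/w7.png",im)
zt=s["tcp_pos"][2]-.083+.003-.036
print("plate",edgefit([(c,im)],PLATE,[.593,.059,-2.3],zt))
for f,i,z in(("w6","w6",.046),("w7","w7",zt+.046)):
    cc=pickle.load(open(f+".pkl","rb"));uv,r,W=wells(cc,cv2.imread(f"pics/{i}.png"),z,(215,60,440,240))
    print(len(uv),r,W.mean(0),cv2.minAreaRect((W*1000).astype(np.float32)))
E
```

```text
9.4 [0.5335 0.0633 0.1579] [-179.9894    0.0056   -2.6444] [-0.4717  0.877  -4.5335] [-0.001   0.1992 -0.0149]
plate (array([ 0.5897,  0.0595, -1.1505]), np.float64(-46.253211975097656))
12 [13.     14.     14.0333 14.2333 12.0333 13.0333 12.2667 15.6667 13.3667
 15.3667 14.3333 11.9333] [0.5923 0.0587] ((592.0409545898438, 58.476837158203125), (79.42556762695312, 48.089698791503906), 87.427978515625)
12 [13.     11.6667 13.7667 12.9    14.5    12.7667 12.3667 11.3333 14.5333
 11.5667 14.5333 12.3333] [0.5907 0.059 ] ((590.6255493164062, 58.90374755859375), (78.5569076538086, 48.551143646240234), 88.38610076904297)
```

```bash
python3 - <<'E'
from h import *
print("bottle base front, white bottle, box corner",unproj(env.calibration("scene"),[[363,215],[350,212],[327,199],[397,232]],0))
s=env.get_state();n=16;t=np.arange(1,n+1)/n;t=t*t*(3-2*t)
p=s["tcp_pos"];rows(s,p+np.outer(t,np.array([.5802,-.1365,p[2]])-p),-2.65+11.75*t)
E
```

```text
bottle base front, white bottle, box corner [[ 0.79581655  0.00259146  0.        ]
 [ 0.79264606  0.04260877  0.        ]
 [ 0.83197925  0.14427918  0.        ]
 [ 0.75565704 -0.12154826  0.        ]]
{"dx":0.06,"dy":0.22,"dz":-0.00,"wx":0,"wy":0,"wz":-0.13,"jaw":-1},
{"dx":0.18,"dy":0.63,"dz":-0.00,"wx":0,"wy":0,"wz":-0.37,"jaw":-1},
{"dx":0.27,"dy":0.98,"dz":-0.00,"wx":0,"wy":0,"wz":-0.58,"jaw":-1},
{"dx":0.34,"dy":1.27,"dz":-0.00,"wx":0,"wy":0,"wz":-0.75,"jaw":-1},
{"dx":0.38,"dy":1.51,"dz":-0.00,"wx":0,"wy":0,"wz":-0.89,"jaw":-1},
{"dx":0.39,"dy":1.69,"dz":-0.00,"wx":0,"wy":0,"wz":-0.99,"jaw":-1},
{"dx":0.39,"dy":1.81,"dz":-0.00,"wx":0,"wy":0,"wz":-1.06,"jaw":-1},
{"dx":0.37,"dy":1.88,"dz":-0.00,"wx":0,"wy":0,"wz":-1.10,"jaw":-1},
{"dx":0.33,"dy":1.89,"dz":-0.00,"wx":0,"wy":0,"wz":-1.10,"jaw":-1},
{"dx":0.29,"dy":1.83,"dz":-0.00,"wx":0,"wy":0,"wz":-1.06,"jaw":-1},
{"dx":0.24,"dy":1.72,"dz":-0.00,"wx":0,"wy":0,"wz":-0.99,"jaw":-1},
{"dx":0.19,"dy":1.54,"dz":-0.00,"wx":0,"wy":0,"wz":-0.89,"jaw":-1},
{"dx":0.14,"dy":1.31,"dz":-0.00,"wx":0,"wy":0,"wz":-0.75,"jaw":-1},
{"dx":0.09,"dy":1.01,"dz":-0.00,"wx":0,"wy":0,"wz":-0.58,"jaw":-1},
{"dx":0.05,"dy":0.65,"dz":-0.00,"wx":0,"wy":0,"wz":-0.37,"jaw":-1},
{"dx":0.02,"dy":0.23,"dz":-0.00,"wx":0,"wy":0,"wz":-0.13,"jaw":-1},
```

{"method": "arm_command", "body": {
  "deltas": [
    {"dx": 0.1, "dy": 0.2, "dz": 0, "wx": 0, "wy": 0, "wz": -0.1, "jaw": 1},
    {"dx": 0.2, "dy": 0.6, "dz": 0, "wx": 0, "wy": 0, "wz": -0.4, "jaw": 1},
    {"dx": 0.3, "dy": 1, "dz": 0, "wx": 0, "wy": 0, "wz": -0.6, "jaw": 1},
    {"dx": 0.3, "dy": 1.3, "dz": 0, "wx": 0, "wy": 0, "wz": -0.8, "jaw": 1},
    {"dx": 0.4, "dy": 1.5, "dz": 0, "wx": 0, "wy": 0, "wz": -0.9, "jaw": 1},
    {"dx": 0.4, "dy": 1.7, "dz": 0, "wx": 0, "wy": 0, "wz": -1, "jaw": 1},
    {"dx": 0.4, "dy": 1.8, "dz": 0, "wx": 0, "wy": 0, "wz": -1, "jaw": 1},
    {"dx": 0.4, "dy": 1.9, "dz": 0, "wx": 0, "wy": 0, "wz": -1.1, "jaw": 1}
  ]
}}

```text
time_s: 10.25
tcp_pos: [0.5585, -0.0389, 0.1578]
orientation: [180.0, 0.0, 3.3]
force: [0.2, -0.5, -4.7]
finger_gap: 0.0168
grip_force: 115.1
```

{"method": "arm_command", "body": {
  "deltas": [
    {"dx": 0.3, "dy": 1.9, "dz": 0, "wx": 0, "wy": 0, "wz": -1.1, "jaw": 1},
    {"dx": 0.3, "dy": 1.8, "dz": 0, "wx": 0, "wy": 0, "wz": -1.1, "jaw": 1},
    {"dx": 0.2, "dy": 1.7, "dz": 0, "wx": 0, "wy": 0, "wz": -1, "jaw": 1},
    {"dx": 0.2, "dy": 1.6, "dz": 0, "wx": 0, "wy": 0, "wz": -0.9, "jaw": 1},
    {"dx": 0.1, "dy": 1.3, "dz": 0, "wx": 0, "wy": 0, "wz": -0.8, "jaw": 1},
    {"dx": 0.1, "dy": 1, "dz": 0, "wx": 0, "wy": 0, "wz": -0.6, "jaw": 1},
    {"dx": 0, "dy": 0.6, "dz": 0, "wx": 0, "wy": 0, "wz": -0.3, "jaw": 1},
    {"dx": 0, "dy": 0.2, "dz": 0, "wx": 0, "wy": 0, "wz": -0.1, "jaw": 1}
  ]
}}

```text
time_s: 11.05
tcp_pos: [0.5804, -0.137, 0.1578]
orientation: [180.0, 0.0, 9.1]
force: [-0.4, 0.1, -4.6]
finger_gap: 0.017
grip_force: 115.1
```

{"method": "arm_command", "body": {
  "deltas": [
    {"dx": 0, "dy": 0, "dz": 0, "wx": 0, "wy": 0, "wz": 0, "jaw": 1},
    {"dx": 0, "dy": 0, "dz": 0, "wx": 0, "wy": 0, "wz": 0, "jaw": 1}
  ]
}}

```text
time_s: 11.25
tcp_pos: [0.5804, -0.1353, 0.1577]
orientation: [-179.9, 0.0, 9.2]
force: [-0.6, -0.3, -4.1]
finger_gap: 0.0172
grip_force: 115.1
```

```bash
python3 - <<'E'
from h import *
import pickle
np.set_printoptions(precision=4,suppress=True)
s=env.get_state();c=env.calibration("wrist");im=env.camera("wrist");im=np.ascontiguousarray(im[:,:,::-1])
print(s["time_s"],s["tcp_pos"],s["orientation"],s["force"])
pickle.dump(c,open("w8.pkl","wb"));cv2.imwrite("pics/w8.png",im)
zt=s["tcp_pos"][2]-.083+.003-.036
print("plate",edgefit([(c,im)],PLATE,[.637,-.129,9.5],zt))
uv,r,W=wells(c,im,zt+.046,(215,60,440,240));print(len(uv),W.mean(0),cv2.minAreaRect((W*1000).astype(np.float32)))
E
```

```text
11.25 [ 0.5804 -0.1353  0.1577] [-179.9474    0.0179    9.1997] [-0.6108 -0.2686 -4.1144]
plate (array([ 0.6363, -0.1274, 10.6761]), np.float64(-47.36540222167969))
12 [ 0.6372 -0.1279] ((637.01416015625, -128.16700744628906), (49.603515625, 78.9710922241211), 9.973227500915527)
```

View pics/w8.png

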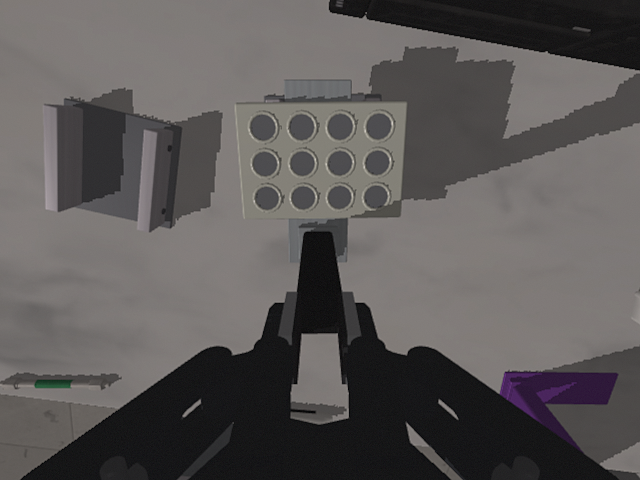

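The plate hangs at about (0.637, -0.128) with yaw about 10°, within roughly 1 mm of the rest's pose (0.637, -0.129, 9.8°). The view shows it at (237–407, 102–218) over the empty rest. I'll lower it.

{"method": "arm_command", "body": {
  "deltas": [
    {"dx": 0, "dy": 0.1, "dz": 0.4, "wx": 0, "wy": 0, "wz": 0, "jaw": 1},
    {"dx": 0, "dy": 0, "dz": 0.8, "wx": 0, "wy": 0, "wz": 0, "jaw": 1},
    {"dx": 0, "dy": 0, "dz": 0.9, "wx": 0, "wy": 0, "wz": 0, "jaw": 1},
    {"dx": 0, "dy": 0, "dz": 0.7, "wx": 0, "wy": 0, "wz": 0, "jaw": 1},
    {"dx": 0, "dy": 0, "dz": 0.5, "wx": 0, "wy": 0, "wz": 0, "jaw": 1},
    {"dx": 0, "dy": 0, "dz": 0.3, "wx": 0, "wy": 0, "wz": 0, "jaw": 1},
    {"dx": 0, "dy": 0, "dz": 0.2, "wx": 0, "wy": 0, "wz": 0, "jaw": 1},
    {"dx": 0, "dy": 0, "dz": 0.2, "wx": 0, "wy": 0, "wz": 0, "jaw": 1}
  ]
}}

```text
time_s: 12.1
tcp_pos: [0.5808, -0.1374, 0.1179]
orientation: [180.0, -0.0, 9.1]
force: [-1.0, 0.2, -4.1]
finger_gap: 0.017
grip_force: 115.1
```

{"method": "arm_command", "body": {
  "deltas": [
    {"dx": 0, "dy": 0, "dz": 0.2, "wx": 0, "wy": 0, "wz": 0, "jaw": 1},
    {"dx": 0, "dy": 0, "dz": 0.2, "wx": 0, "wy": 0, "wz": 0, "jaw": 1},
    {"dx": 0, "dy": 0, "dz": 0.3, "wx": 0, "wy": 0, "wz": 0, "jaw": 1},
    {"dx": 0, "dy": 0, "dz": 0.4, "wx": 0, "wy": 0, "wz": 0, "jaw": 1},
    {"dx": 0, "dy": 0, "dz": 0.4, "wx": 0, "wy": 0, "wz": 0, "jaw": 1},
    {"dx": 0, "dy": 0, "dz": 0, "wx": 0, "wy": 0, "wz": 0, "jaw": 1},
    {"dx": 0, "dy": 0, "dz": 0, "wx": 0, "wy": 0, "wz": 0, "jaw": 1}
  ]
}}

```text
time_s: 12.8
tcp_pos: [0.5806, -0.1373, 0.1028]
orientation: [-180.0, 0.0, 9.1]
force: [-0.3, 0.7, -2.4]
finger_gap: 0.0168
grip_force: 115.3
```

```bash
python3 - <<'E'
from h import *
import pickle
np.set_printoptions(precision=4,suppress=True)
s=env.get_state();c=env.calibration("wrist");im=env.camera("wrist");im=np.ascontiguousarray(im[:,:,::-1])
print(s["time_s"],s["tcp_pos"],s["orientation"],s["force"])
pickle.dump(c,open("w9.pkl","wb"));cv2.imwrite("pics/w9.png",im)
for n in("w8","w9"):
  c=pickle.load(open(n+".pkl","rb"));im=cv2.imread(f"pics/{n}.png")
  if n=="w9":
    print("plate",edgefit([(c,im)],PLATE,[.637,-.129,9.5]))
    uv,r,W=wells(c,im,.046,(215,60,440,240));print(len(uv),W.mean(0),cv2.minAreaRect((W*1000).astype(np.float32)))
E
```

```text
12.8 [ 0.5806 -0.1373  0.1028] [-179.9967    0.0147    9.1391] [-0.2829  0.7295 -2.448 ]
plate (array([ 0.6376, -0.1296,  9.2239]), np.float64(-45.559452056884766))
12 [ 0.6378 -0.13  ] ((637.4317016601562, -129.84072875976562), (48.97804641723633, 78.7652816772461), 9.81076431274414)
```

{"method": "arm_command", "body": {
  "deltas": [
    {"dx": -0.5, "dy": 0, "dz": 0, "wx": 0, "wy": 0, "wz": 0, "jaw": 1},
    {"dx": -1, "dy": 0, "dz": 0, "wx": 0, "wy": 0, "wz": 0, "jaw": 1},
    {"dx": -1.5, "dy": 0, "dz": 0, "wx": 0, "wy": 0, "wz": 0, "jaw": 1},
    {"dx": -2, "dy": 0, "dz": 0, "wx": 0, "wy": 0, "wz": 0, "jaw": 1},
    {"dx": -2, "dy": 0, "dz": 0, "wx": 0, "wy": 0, "wz": 0, "jaw": 1},
    {"dx": -2, "dy": 0, "dz": 0, "wx": 0, "wy": 0, "wz": 0, "jaw": 1},
    {"dx": -2, "dy": 0, "dz": 0, "wx": 0, "wy": 0, "wz": 0, "jaw": 1},
    {"dx": -1.5, "dy": 0, "dz": 0, "wx": 0, "wy": 0, "wz": 0, "jaw": 1}
  ]
}}

```text
time_s: 13.65
tcp_pos: [0.4548, -0.1574, 0.1032]
orientation: [-180.0, 0.0, 9.1]
force: [0.4, 0.3, -3.1]
finger_gap: 0.0168
grip_force: 115.3
```

{"method": "arm_command", "body": {
  "deltas": [
    {"dx": -1, "dy": 0, "dz": -1, "wx": 0, "wy": 0, "wz": 0, "jaw": 1},
    {"dx": 0, "dy": 0, "dz": -2.5, "wx": 0, "wy": 0, "wz": 0, "jaw": 1},
    {"dx": 0, "dy": 0.5, "dz": -3, "wx": 0, "wy": 0, "wz": 0, "jaw": 1},
    {"dx": 0, "dy": 1.5, "dz": -2, "wx": 0, "wy": 0, "wz": 0, "jaw": 1},
    {"dx": 0, "dy": 3, "dz": 0, "wx": 0, "wy": 0, "wz": 4.3, "jaw": 1},
    {"dx": 0, "dy": 3, "dz": 0, "wx": 0, "wy": 0, "wz": 4.4, "jaw": 1},
    {"dx": 0, "dy": 3, "dz": 0, "wx": 0, "wy": 0, "wz": 4.4, "jaw": 1},
    {"dx": 0, "dy": 0, "dz": 0, "wx": 0, "wy": 0, "wz": 0, "jaw": 1}
  ]
}}

```text
time_s: 14.45
tcp_pos: [0.4573, -0.2736, 0.1895]
orientation: [179.7, -0.1, -4.4]
force: [0.2, 0.2, -1.8]
finger_gap: 0.0169
grip_force: 115.3
```

{"method": "arm_command", "body": {
  "deltas": [
    {"dx": 1, "dy": 0.8, "dz": 0, "wx": 0, "wy": 0, "wz": 0, "jaw": 1},
    {"dx": 2, "dy": 1.5, "dz": 0, "wx": 0, "wy": 0, "wz": 0, "jaw": 1},
    {"dx": 2.3, "dy": 1.6, "dz": 0.5, "wx": 0, "wy": 0, "wz": 0, "jaw": 1},
    {"dx": 1.5, "dy": 1, "dz": 1.5, "wx": 0, "wy": 0, "wz": 0, "jaw": 1},
    {"dx": 0.5, "dy": 0.4, "dz": 2, "wx": 0, "wy": 0, "wz": 0, "jaw": 1},
    {"dx": 0, "dy": 0, "dz": 2, "wx": 0, "wy": 0, "wz": 0, "jaw": 1},
    {"dx": 0, "dy": 0, "dz": 2, "wx": 0, "wy": 0, "wz": 0, "jaw": 1},
    {"dx": 0, "dy": 0, "dz": 1.2, "wx": 0, "wy": 0, "wz": 0, "jaw": 1}
  ]
}}

```text
time_s: 15.25
tcp_pos: [0.5265, -0.3247, 0.0948]
orientation: [-179.9, 0.1, -3.9]
force: [0.7, -0.2, -2.4]
finger_gap: 0.0169
grip_force: 115.3
```

{"method": "arm_command", "body": {
  "deltas": [
    {"dx": 0, "dy": 0, "dz": 0.6, "wx": 0, "wy": 0, "wz": 0, "jaw": 1},
    {"dx": 0, "dy": 0, "dz": 0, "wx": 0, "wy": 0, "wz": 0, "jaw": 1},
    {"dx": 0, "dy": 0, "dz": 0, "wx": 0, "wy": 0, "wz": 0, "jaw": 1}
  ]
}}

```text
time_s: 15.55
tcp_pos: [0.5277, -0.3263, 0.0908]
orientation: [180.0, -0.1, -4.0]
force: [0.3, 1.4, -1.6]
finger_gap: 0.017
grip_force: 115.3
```

Next, small steps down until contact shows in the force.

{"method": "arm_command", "body": {
  "deltas": [
    {"dx": 0, "dy": 0, "dz": 0.3, "wx": 0, "wy": 0, "wz": 0, "jaw": 1},
    {"dx": 0, "dy": 0, "dz": 0.2, "wx": 0, "wy": 0, "wz": 0, "jaw": 1},
    {"dx": 0, "dy": 0, "dz": 0.1, "wx": 0, "wy": 0, "wz": 0, "jaw": 1},
    {"dx": 0, "dy": 0, "dz": 0.1, "wx": 0, "wy": 0, "wz": 0, "jaw": 1},
    {"dx": 0, "dy": 0, "dz": 0, "wx": 0, "wy": 0, "wz": 0, "jaw": 1},
    {"dx": 0, "dy": 0, "dz": 0, "wx": 0, "wy": 0, "wz": 0, "jaw": 1}
  ]
}}

```text
time_s: 16.15
tcp_pos: [0.5273, -0.3259, 0.0829]
orientation: [-180.0, -0.0, -4.0]
force: [-0.5, 0.2, -1.8]
finger_gap: 0.0172
grip_force: 115.4
```

{"method": "arm_command", "body": {
  "deltas": [
    {"dx": 0, "dy": 0, "dz": 0.1, "wx": 0, "wy": 0, "wz": 0, "jaw": 1},
    {"dx": 0, "dy": 0, "dz": 0, "wx": 0, "wy": 0, "wz": 0, "jaw": 1},
    {"dx": 0, "dy": 0, "dz": 0, "wx": 0, "wy": 0, "wz": 0, "jaw": 1}
  ]
}}

```text
time_s: 16.45
tcp_pos: [0.5272, -0.326, 0.0823]
orientation: [-180.0, -0.0, -4.0]
force: [-1.5, 0.5, 2.8]
finger_gap: 0.0171
grip_force: 116.0
```

{"method": "arm_command", "body": {
  "deltas": [
    {"dx": 0, "dy": 0, "dz": 0, "wx": 0, "wy": 0, "wz": 0, "jaw": 0.3},
    {"dx": 0, "dy": 0, "dz": 0, "wx": 0, "wy": 0, "wz": 0, "jaw": -0.2},
    {"dx": 0, "dy": 0, "dz": 0, "wx": 0, "wy": 0, "wz": 0, "jaw": -1},
    {"dx": 0, "dy": 0, "dz": 0, "wx": 0, "wy": 0, "wz": 0, "jaw": -1},
    {"dx": 0, "dy": 0, "dz": 0, "wx": 0, "wy": 0, "wz": 0, "jaw": -1},
    {"dx": 0, "dy": 0, "dz": 0, "wx": 0, "wy": 0, "wz": 0, "jaw": -1},
    {"dx": 0, "dy": 0, "dz": 0, "wx": 0, "wy": 0, "wz": 0, "jaw": -1},
    {"dx": 0, "dy": 0, "dz": 0, "wx": 0, "wy": 0, "wz": 0, "jaw": -1}
  ]
}}

```text
time_s: 17.25
tcp_pos: [0.5272, -0.3259, 0.0819]
orientation: [-180.0, -0.0, -4.0]
force: [0.2, -0.6, -0.6]
finger_gap: 0.0851
grip_force: 0.0
```

{"method": "arm_command", "body": {
  "deltas": [
    {"dx": 0, "dy": 0, "dz": -1, "wx": 0, "wy": 0, "wz": 0, "jaw": -1},
    {"dx": 0, "dy": 0, "dz": -2.5, "wx": 0, "wy": 0, "wz": 0, "jaw": -1},
    {"dx": 0, "dy": 0, "dz": -3, "wx": 0, "wy": 0, "wz": 0, "jaw": -1},
    {"dx": 0, "dy": 0, "dz": -3, "wx": 0, "wy": 0, "wz": 0, "jaw": -1},
    {"dx": -1, "dy": -2, "dz": -2, "wx": 0, "wy": 0, "wz": 0, "jaw": -1},
    {"dx": -1, "dy": -2, "dz": -2, "wx": 0, "wy": 0, "wz": 0, "jaw": -1},
    {"dx": 0, "dy": 0, "dz": 0, "wx": 0, "wy": 0, "wz": 0, "jaw": -1},
    {"dx": 0, "dy": 0, "dz": 0, "wx": 0, "wy": 0, "wz": 0, "jaw": -1}
  ]
}}

```text
time_s: 18.05
tcp_pos: [0.5105, -0.2846, 0.2177]
orientation: [180.0, -0.1, -3.9]
force: [-0.2, -0.1, -0.5]
finger_gap: 0.0857
grip_force: 0.0
```

```bash
python3 - <<'E'
from h import *
import pickle
np.set_printoptions(precision=4,suppress=True)
s=env.get_state();c=env.calibration("wrist");im=env.camera("wrist");im=np.ascontiguousarray(im[:,:,::-1])
print(s["time_s"],s["tcp_pos"],s["orientation"],s["force"])
pickle.dump(c,open("w10.pkl","wb"));cv2.imwrite("pics/w10.png",im)
print("plate",edgefit([(c,im)],PLATE,[.6375,-.1295,9.5]))
E
```

```text
18.05 [ 0.5105 -0.2846  0.2177] [179.9736  -0.0977  -3.9144] [-0.2122 -0.1219 -0.4507]
plate (array([ 0.6376, -0.1297,  8.7298]), np.float64(-47.03588104248047))
```

View pics/w10.png

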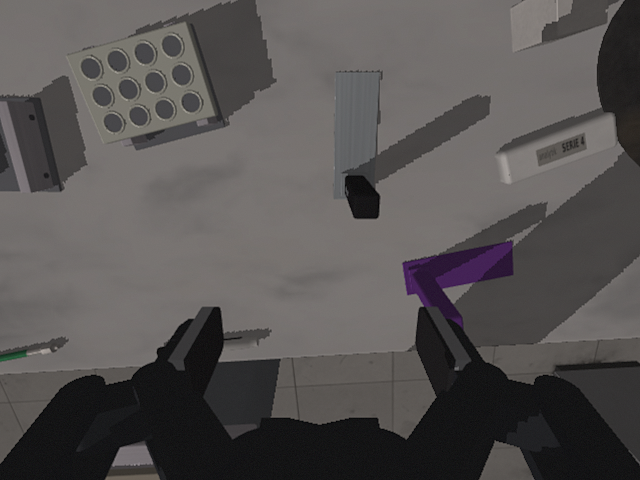

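The picture shows the spot plate on the formerly empty rest at (68–225, 25–142), within about 1 mm and 1° of its pose. The spatula stands upright on the open bench at (355,150), and the gripper is clear of both.

```bash
python3 -c "
from plant import env
print(env.job_done())"
```

```text
the job is handed in; nothing more can be done
None
```

The spot plate now sits on the rest that was empty (measured within about 1 mm and 1° of its pose), the spatula stands upright on the open bench, the plain tile was left alone, and the job was handed in at about 18 s.

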